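# Swing the side of a block mould shut on its pin and wedge it tight

### The arm

A 6-joint arm with a two-finger parallel gripper is mounted at the origin on a cart in front of the work surface, level with it; the furniture and walls round the work are solid. World frame = base frame: x ahead of the robot, y to its left, z up, the work surface at z = 0. Lengths are in m, angles in degrees, forces in N, time in s.
With the tool pointing down it reaches from about 0.25 to 0.775 m from the base axis. Payload 4 kg.
Tool frame: the origin (TCP) lies at the very end of the fingers, on their centre line; the grasp point (between the pads) lies manip.grasp_offset behind it (manip.grasp_offset is the distance from the TCP to the grasp point, in m); y points along the fingers, x is the direction in which the jaws open and shut, and the axes are right-handed (so a half turn about y gives the same grasp; the last joint's range is limited). The gripper opens to 94 mm and grips with 3 to 60 N. Pads are 16 mm wide; open, the fingers measure 119 mm over their backs; the gripper's body (75 mm by 177 mm) begins 78 mm behind the grasp point.
Start: joints at [67.374, 4.996, 78.535, -0, 96.463, -5.907], TCP at [0.158, 0.527, 0.206] pointing down, gripper open.
Joint ranges: [-177.83, 177.83], [-43.37, 116.18], [15.69, 146.23], [-61.86, 241.86], [9.47, 152.12], [-147.06, 147.06]. Speed limits (degrees/s): [159.86, 159.86, 180, 180, 180, 180].

### API

Orientations are given as [roll, pitch, yaw] about the fixed x, y, z axes, in that order (R = Rz(yaw) Ry(pitch) Rx(roll)).
In Python, from workcell import manip gives the robot as it stands.
- The arm moves only by the tool drive_tool, never from a script. Its argument "series" is a list of rows, each a list of 7 numbers: the turn, a rotation vector about the tool's x, y, z in rad, then the shift along the tool's x, y, z in m, then the opening, from -1 (shut) to 1 (fully open). A call has 1 to 8 rows; each row shifts and turns the commanded pose from where the row before left it, along the tool's axes as they then stand; what a row does not reach is not made up. A row lasts 1/8 s, in which the tool goes at most 62.5 mm and 10.7 degrees, less where a joint would pass 70% of its speed; a pose out of reach is approached as far as the arm can. A call with a gripper value outside its range is refused whole. The fingers move at their own pace and stop on an object; the grip force is fixed at half the most. Time passes only in rows, so rows that do not move let the fingers close. It gives the time, the measured TCP pose, the force and the opening at its end, in the units of the state.
- manip.read_state(): the state, without advancing time (a new reading comes with each control period).
- manip.snapshot(name): name is "scene" or "top"; returns a dict with "color" (400x640x3 uint8, blue, green, red), "fov_y" (degrees; the focal length in pixels is half the picture's height over the tangent of half this angle, whatever the lens; pixels are square), "cx", "cy" (the principal point, pixels), "k1" (the pictures are not rectified: a ray, as slopes to the right and down, at radius r is drawn at 1 + k1 r^2 times it, then the intrinsics apply), "R" (3x3) and "t" (3): a world point X has camera coordinates R X + t. Camera axes: x right, y down, z forward; pixel columns grow to the right and rows downward; lengths in m; the calibration is good to about 2 mm. A picture is of the moment at which its call begins. There is no depth.
- manip.job_done(): hands the job in, once; it reports no verdict.
The state is a dict: "time_s": time; "joints": joint angles; "qvel": joint speeds; "joint_efforts": joint torques, N m; "position": TCP position; "tcp_rot": TCP orientation; "force": force on the tool from outside, world axes, zero at the start; "moment": the same for the moment, N m; "opening": opening from 0.0 (shut) to 1.0 (fully open).
Only numpy, scipy, OpenCV 4.12 (cv2) and the standard library are available. Lean on these libraries where they do the work, as an engineer would, in place of code of your own. Each camera call takes 0.05 s, during which the arm holds its last target. There are 200 camera calls.

### The job

Get the block mould ready for casting: push the open swing side near its free end so that it turns on its pivot pin until it beds on the end boards, and press it there for a moment with about 10 newtons. Then take the steel wedge out of the wooden block and press it, tip down and flat face towards the side, into the slot of the tie bar with about 15 to 20 newtons, so that it is tight and stays tight when you let go. Never force or ram anything, and leave the cup, the puck and the tape where they are.

Things in the scene. Friction and masses are not known exactly. Their poses are not given: they have to be found in the camera images.
- base_plate: Dark steel base plate of a block mould, 262 x 300 x 14 mm, screwed to the bench. Origin: centre of its underside (x reaches from -132 to +130 mm). x points from the open (swing) side to the mould's back, y from the pivot pin to the swing side's free end, z up. The 12 mm pivot pin with its nut stands at x 0, y -115 mm, 113 mm high above the plate.
- mould_frame: Fixed grey metal U of the mould, 100 mm high, on the base plate. Origin: on the pivot axis, level with the top of the base plate (14 mm above the bench); axes parallel to base_plate's. End boards 16 mm thick at y +31 and +180 mm, x +10 to +112 mm; on their front ends (x +10) the shut swing side beds. Back board at x +99 mm.
- swing_side: Grey metal plate 20 mm thick, 100 mm high, about 0.75 kg, that turns on the pivot pin (1 to 2 mm play), slides dry on the base plate (2 to 6 N of push), no spring. Origin: on the pivot axis at its underside; y runs along it to its free end at +238 mm; outer face at x -10 mm. Shut: axes parallel to mould_frame's. Start: open, turned outwards by +0.36 to +0.64 rad of yaw.
- push_point (a point): On the swing side's outer face near its free end: y +170 mm, 65 mm above its underside. From y +185 mm on the free end is forked: a notch between heights 44 and 72 mm lets the tie bar through; the upper prong reaches to 100 mm. Two flat ribs 3 mm proud lie further in (y 30 to 140 mm).
- slot_mouth (a point): Mouth of the wedge slot, fixed to the mould: mid slot (mould y +207.5 mm), at the tie bar's top side (mould z 63 mm), on the plane of the shut side's outer face (mould x -10 mm). The tie bar, flat steel 10 x 27 mm, sticks out through the fork; its upright slot is 15 mm wide (mould y), begins behind the shut side's outer face and ends at the outer wall.
- slot_wall_nominal (a point): Nominal place of the slot's outer wall, 16 mm outside slot_mouth (mould -x). The bar is adjustable: the true wall lies up to 2.5 mm nearer or farther, not measured, so the depth at which the wedge becomes tight (tip about 15 to 52 mm below the bar's mid-thickness, mould z 58 mm) must be felt. The bar ends 14 mm beyond the wall.
- wedge: Loose steel wedge, 120 mm long, 12 mm thick (its y), 0.2 kg, tip down in the wooden block. Origin: middle of the tip's lower end, on the flat face; z up to the broad top. Flat face at x 0, looking to +x; the other face tapers 1 in 6: 10 mm wide (x 0 to -10) at the tip, 30 mm (x 0 to -30) at the top. Grip across the 12 mm. Goes into the slot with its x along mould x.
- wedge_block: Hardwood block, 62 x 110 x 45 mm, fixed on the bench, with two upright pockets 40 mm deep; the wedge stands in the one at y -28 mm with a little play and lifts straight out. Origin: centre of its underside.
- cup: Loose white mixing cup, 77 mm across, 88 mm high, a bystander. Origin: centre of its underside.
- sample_puck: Loose cast stone sample puck, 43 mm across, 34 mm high, a bystander. Origin: centre of its underside.
- tape: Loose roll of tan packing tape lying flat, 90 mm across, 48 mm high, a bystander. Origin: centre of its underside.
Not all that is in view belongs to the job. There is more than one size of the wedge; the one meant has the size given above.

How it is judged:
By the outcome, as a careful person would: the job done as asked, in the order asked, and still so for the second after the job is handed in, with the robot touching nothing.
It also fails if it takes over 70 s, if anything falls off the work surface, if the arm or the gripper's body presses on something with over 40 N, if the wrist force passes 120 N, or if a joint passes its speed limit or range.

## Working session

There is one attempt and no reset: what is moved stays moved. The work goes in short steps, Python scripts to look and compute and a tool call to move; the robot and the scene stay as the last step left them, time stands still between calls to the robot, and variables do not carry over. Pictures are saved under pics/ and viewed, about 8 in all and at most 12, crops included, and the job is handed in when it is done.

Besides the shell and the picture viewer there is one more tool, called after "Emit:" as name([rows], argument=value, ...), one row to a line, values as JSON. drive_tool: Moves the arm, as the interface text tells. Its arguments: {"type":"object","properties":{"series":{"type":"array","items":{"type":"array","items":{"type":"number"}}}},"required":["series"]}

```bash
mkdir -p pics; ls
cat > h.py <<'E'
import numpy as np, cv2
from scipy.spatial.transform import Rotation as Ro
from workcell import manip
def snap(n,f=None):
    s=manip.snapshot(n)
    if f: cv2.imwrite('pics/'+f,s['color'])
    return s
def foc(s): return 200/np.tan(np.radians(s['fov_y'])/2)
def ray(s,u,v):
    f=foc(s); d=np.array([(u-s['cx'])/f,(v-s['cy'])/f]); p=d.copy()
    for _ in range(20): p=d/(1+s['k1']*(p@p))
    R=np.array(s['R']);t=np.array(s['t'])
    return -R.T@t, R.T@np.array([p[0],p[1],1.])
def onz(s,u,v,z):
    c,d=ray(s,u,v); return c+d*(z-c[2])/d[2]
def proj(s,X):
    q=np.array(s['R'])@np.array(X)+np.array(s['t']); p=q[:2]/q[2]
    return p*(1+s['k1']*(p@p))*foc(s)+[s['cx'],s['cy']]
def two(s1,p1,s2,p2):
    c1,d1=ray(s1,*p1);c2,d2=ray(s2,*p2)
    k=np.linalg.lstsq(np.c_[d1,-d2],c2-c1,rcond=None)[0]
    a=c1+k[0]*d1;b=c2+k[1]*d2
    return (a+b)/2,np.linalg.norm(a-b)
E
python3 - <<'E'
from h import *
for n in('scene','top'):
    s=snap(n,n+'0.png'); print(n,s['fov_y'],s['cx'],s['cy'],s['k1'],-np.array(s['R']).T@np.array(s['t']))
print(manip.read_state(),manip.grasp_offset)
E
```

```text
pics
scene 47.659922935238875 313.4901426507584 205.43002205493508 -0.044299330552538346 [-0.02535594 -0.89063862  0.58705413]
top 56.703858321068815 320.0358024343477 197.36088609188857 -0.008930865219663414 [ 0.3686027  -0.02580094  0.99011812]
{'time_s': 0.1, 'joints': array([ 6.73736072e+01,  5.03578892e+00,  7.86161212e+01, -1.80725188e-04,
        9.64629347e+01, -5.90812169e+00]), 'qvel': array([ 0.02543265, -0.08100069, -0.2450181 ,  0.0336861 , -0.22310187,
        0.02612974]), 'joint_efforts': array([ 1.70783394e-03, -3.41249299e+01, -3.03302550e+01,  7.18916254e-02,
        3.04161001e-02, -8.06641947e-05]), 'position': array([0.1580376 , 0.52628547, 0.20441219]), 'tcp_rot': array([-89.98835727,   0.11425321,  73.28172035]), 'force': array([-0.7349075 , -0.20032912, -0.61122551]), 'moment': array([ 0.03082933, -0.01840726,  0.03283769]), 'opening': 0.9967679545827027} 0.0188
```

View pics/scene0.png

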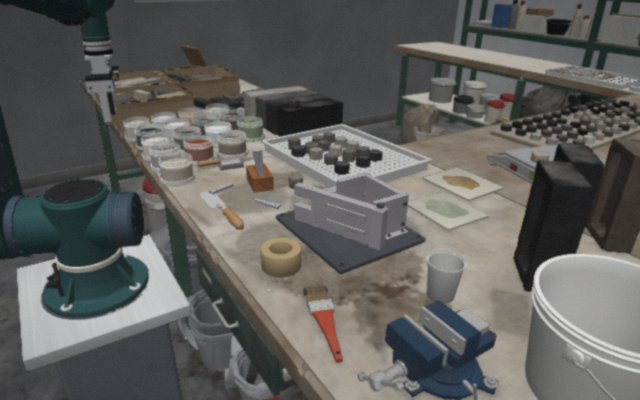

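View pics/top0.png

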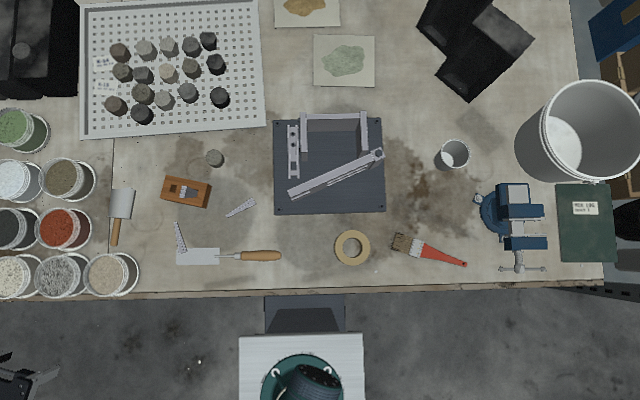

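Top view: mould at (330,165) with the pivot at (378,153) and the open side's free end at (291,192). The tie bar is at (293,150). Wedge candidates: in the block at (190,192), and loose bench pieces at (240,207) and (180,236). Cup is at (454,154), puck at (215,158), tape at (352,247).

Run:
```python
import cv2,numpy as np
t=cv2.imread('pics/top0.png');s=cv2.imread('pics/scene0.png')
c=lambda im,x,y,w,h,W,H:cv2.resize(im[y:y+h,x:x+w],(W,H),interpolation=cv2.INTER_CUBIC)
A=c(t,265,105,130,115,390*800//780,345*800//780+1)
B=c(s,270,165,160,110,400,275)
C=c(t,150,165,110,80,400,291)
D=c(s,200,135,110,85,400,309)
out=np.zeros((600,800,3),np.uint8)
h=min(A.shape[0],600);out[:A.shape[0],:400]=A;out[:275,400:]=B
C=cv2.resize(C,(320,233));out[360:593,:320]=C
out[285:594,400:]=D
cv2.imwrite('pics/comp.png',out)
```

```text
(no output)
```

View pics/comp.png

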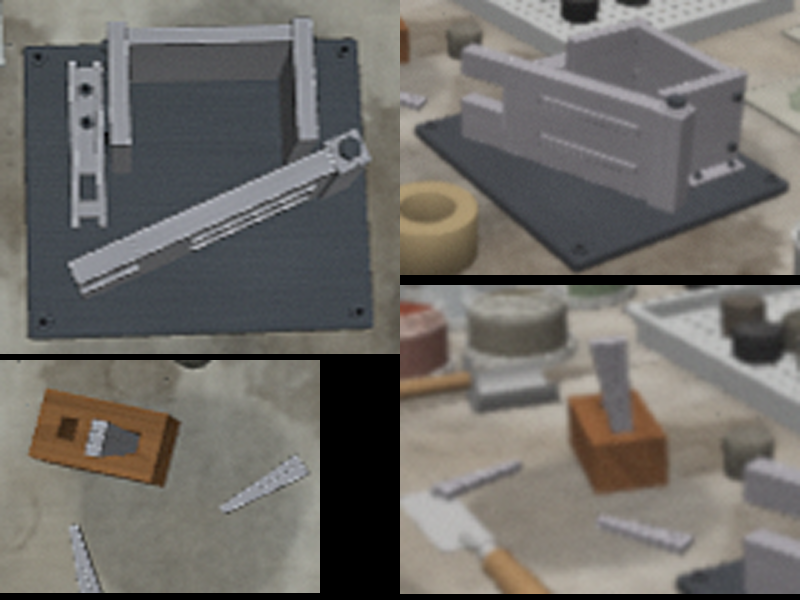

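Run:
```python
from h import *
T=snap('top');S=snap('scene')
t=T['color'];hsv=cv2.cvtColor(t,cv2.COLOR_BGR2HSV)
# plate
m=((hsv[...,2]<95)&(t[...,0].astype(int)>t[...,2].astype(int)+3)).astype(np.uint8)
m[:100]=0;m[225:]=0;m[:,:255]=0;m[:,400:]=0
pl=cv2.convexHull(np.vstack([c for c in cv2.findContours(m,0,1)[0] if cv2.contourArea(c)>200]))
r=cv2.minAreaRect(pl);q=cv2.approxPolyDP(pl,6,True)[:,0]
print('plate quad',q.tolist())
W=np.array([onz(T,*p,0.014)[:2] for p in pl[:,0]],np.float32)*1000
r=cv2.minAreaRect(W);print('plate rect mm',r)
# block
m=((hsv[...,0]<16)&(hsv[...,1]>110)).astype(np.uint8);m[:165]=0;m[215:]=0;m[:,:150]=0;m[:,225:]=0
b=cv2.convexHull(np.vstack([c for c in cv2.findContours(m,0,1)[0] if cv2.contourArea(c)>20]))
print('block',cv2.approxPolyDP(b,3,True)[:,0].tolist())
# wedge top
z=hsv[180:206,175:205];np.set_printoptions(linewidth=250);print(z[...,2])
```

```text
plate quad [[385, 210], [275, 214], [273, 121], [380, 118]]
plate rect mm ((590.0880737304688, -82.79690551757812), (262.976318359375, 296.80615234375), 0.6144616007804871)
block [[166, 175], [211, 186], [205, 207], [160, 197]]
[[106 109 108 109 116 114 116 115 116 115 114 112 113 110 113 116 122 119 118 119 121 118 118 117 111 109 110 114 114 113]
 [113 113 110 110 107 110 108 110 112 115 119 116 116 117 116 111 113 111 110 114 117 121 120 119 113 111 114 117 120 119]
 [122 123 121 122 119 115 114 114 110 109 107 109 114 113 114 115 118 118 116 113 111 112 113 116 124 123 124 122 121 120]
 [127 129 126 125 122 121 121 123 120 116 118 115 112 110 110 109 111 112 115 115 119 115 112 118 116 117 117 120 122 122]
 [120 117 121 124 120 122 123 119 120 119 120 122 121 120 118 118 115 113 108 110 108 110 110 115 117 116 115 115 113 114]
 [ 63  77 109 124 122 117 121 124 102 113 126 121 118 122 124 122 122 120 121 121 119 114 114 111 111 111 112 115 112 115]
 [ 53  80 130 126 126 120 133 187 176 188 178 134  70 108 122 122 124 121 120 119 121 119 120 119 119 116 117 117 109 114]
 [ 61  88 1
[... 1626 characters left out ...]
128 124 125 122 124 121 126 124 127 126 129 125 129 129 125 125 126 124 122  95  59]
 [101 110 115 123 125 128 136 132 135 136 135 132 129 127 126 120 123 125 122 122 128 124 126 125 126 126 128 115  70  64]
 [101  85  69  67  82 101 119 132 131 133 135 134 139 137 136 133 132 130 123 123 122 123 121 124 122 123 129 114  69  66]
 [124 122 115 108  99  96  76  77  76  90 115 118 141 139 137 137 137 138 138 137 134 131 127 125 124 124 123 109  62  74]
 [127 125 122 117 116 114 115 109 108 105  94  74  73  80  89 120 123 138 138 136 136 137 135 133 135 132 126 100  69  69]
 [128 128 124 122 121 121 119 116 118 122 124 123 121 117 102  92  78  78  79  94 119 127 140 137 138 140 125  75  71  73]]
```

```bash
cat > mould.py <<'E'
from h import *
def mould_rect(c,yaw):
    a=np.radians(yaw);R=np.array([[np.cos(a),-np.sin(a)],[np.sin(a),np.cos(a)]])
    o=np.array(c)+R@[0.001,-0.115]
    return lambda x,y,z:np.r_[o+R@(np.array([x,y])/1000),z/1000+0.014]
E
python3 - <<'E'
from mould import *
T=snap('top');S=snap('scene')
t=T['color']
# subpixel plate edges: gray-level threshold crossing along scanlines, then line fits in world
g=cv2.GaussianBlur(t,(0,0),0.8)[...,2].astype(float)
def cross(line,a,b):  # line 1D from a to b
    k=np.arange(a,b);v=line[a:b];th=(v[:3].mean()+v[-3:].mean())/2
    i=np.where((v[:-1]-th)*(v[1:]-th)<0)[0]
    if len(i)!=1: return None
    i=i[0];return k[i]+(v[i]-th)/(v[i]-v[i+1])
def fit(pts,ax):
    P=np.array([onz(T,*p,0.014)[:2] for p in pts])*1000
    l=cv2.fitLine(P.astype(np.float32),cv2.DIST_HUBER,0,.01,.01).ravel();return l,len(P)
E={}
E['L']=fit([(c,v) for v in range(128,205,2) if (c:=cross(g[v],266,283))],0)
E['R']=fit([(c,v) for v in range(170,203,2) if (c:=cross(g[v],376,393))],0)
E['F']=fit([(u,c) for u in range(282,378,2) if (c:=cross(g[:,u],204,222))],1)
E['B']=fit([(u,c) for u in list(range(278,290,2))+list(range(372,379)) if (c:=cross(g[:,u],112,128))],1)
for k,(l,n) in E.items(): print(k,n,l, 'ang',np.degrees(np.arctan2(l[1],l[0])))
hsv=cv2.cvtColor(t,cv2.COLOR_BGR2HSV)
m=np.zeros(t.shape[:2],np.uint8);m[183:200,177:190]=(hsv[183:200,177:190,2]>140)
ys,xs=np.where(m>0);W=np.array([onz(T,x,y,0.125)[:2] for x,y in zip(xs,ys)])*1000
print('wedge top',W.mean(0),cv2.minAreaRect(W.astype(np.float32)));l=cv2.fitLine(W.astype(np.float32),2,0,.01,.01).ravel();print('ang',np.degrees(np.arctan2(l[1],l[0])))
for p in [(160,197),(166,175)]: print('blk',onz(T,*p,.045)*1000)
for p in [(211,186),(205,207)]: print('blk',onz(T,*p,.0)*1000)
print('puck',onz(T,215,158,.034),'cup',onz(T,454,154,.088),'tape',onz(T,352,247,.048))
E
```

```text
L 39 [9.999642e-01 8.461814e-03 5.862719e+02 6.715093e+01] ang 0.48483205
R 17 [ 9.9989599e-01  1.4422499e-02  5.3788385e+02 -2.3254555e+02] ang 0.8263769
F 48 [ 9.9065630e-03 -9.9995095e-01  4.5723434e+02 -8.1179771e+01] ang -89.43238
B 13 [ 1.1836208e-02 -9.9992996e-01  7.1965161e+02 -8.7684525e+01] ang -89.321815
wedge top [505.58265756 266.16070106] ((505.7039794921875, 266.0951843261719), (9.68181324005127, 27.547651290893555), 77.6182861328125)
ang -12.507934
blk [505.41757567 350.15272496  45.        ]
blk [562.1721491  336.82663355  45.        ]
blk [539.10437872 233.4127658    0.        ]
blk [482.6651868  248.41291751   0.        ]
puck [0.60749005 0.21527393 0.034     ] cup [ 0.59453966 -0.39741031  0.088     ] tape [ 0.36783894 -0.13504142  0.048     ]
```

```bash
cat >> mould.py <<'E'
M=mould_rect([0.5884,-0.0823],0.6)
a=np.radians(-12.5)
def Wd(x,y,z): return np.array([.5202+(x*np.cos(a)-y*np.sin(a))/1000,.2629+(x*np.sin(a)+y*np.cos(a))/1000,.005+z/1000])
E
python3 - <<'E'
from mould import *
K=4
def ov(s,x,y,w,h,sets):
    im=cv2.resize(s['color'][y:y+h,x:x+w],None,fx=K,fy=K,interpolation=cv2.INTER_CUBIC)
    for P,c,cl in sets:
        q=np.array([(proj(s,p)-[x,y]+.5)*K for p in P]).round().astype(np.int32);cv2.polylines(im,[q],cl,c,1,cv2.LINE_AA)
    return im
r=(0,0,255);g=(0,255,0);y=(0,255,255)
rect=lambda x0,x1,y0,y1,z:[M(x0,y0,z),M(x1,y0,z),M(x1,y1,z),M(x0,y1,z)]
ms=[(rect(-132,130,-0+115-150,265,-0),r,1),(rect(10,112,23,39,100),g,1),(rect(10,112,172,188,100),g,1),(rect(-26,-10,200,215,63),y,1),(rect(-40,-10,194,221,63),r,1),([M(0,0,0),M(0,0,113)],y,0)]
ms[0]=(rect(-132,130,-35,265,0),r,1)
ws=[([Wd(0,-6,120),Wd(0,6,120),Wd(-30,6,120),Wd(-30,-6,120)],r,1),([Wd(0,-6,120),Wd(0,-6,40),Wd(-16.7,-6,40),Wd(-30,-6,120)],g,1)]
out=np.zeros((600,800,3),np.uint8)
T=snap('top');S=snap('scene')
A=ov(T,268,112,80,80,ms);B=ov(S,285,165,115,75,ms);C=ov(T,155,170,60,42,ws);D=ov(S,235,140,50,55,ws)
for im,(X,Y) in [(A,(0,0)),(B,(330,0)),(C,(0,330)),(D,(330,330))]:
    h,w=im.shape[:2];out[Y:Y+h,X:X+w]=im
cv2.imwrite('pics/ov1.png',out)
E
```

```text
(no output)
```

View pics/ov1.png

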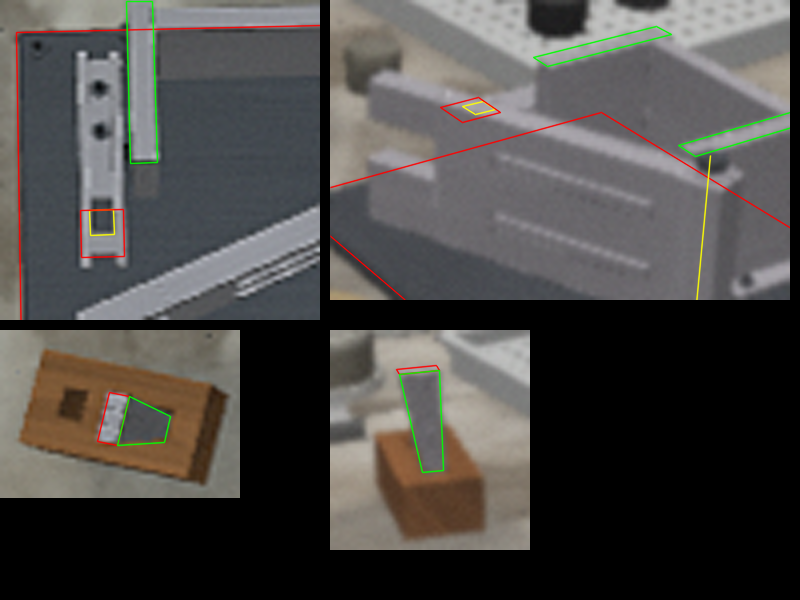

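The overlays fit both views within about 1 mm: mould yaw is 0.6° and the wedge's flat face already looks to +x. The taller wedge in the block is 120 mm × 30 mm and matches the drawn outline, so it's the one meant. Next I'll work out the swing angle and the moves.

```bash
cat >> mould.py <<'E'
PIV=M(0,0,0)
def side(th,x,y,z):
    c,s=np.cos(th),np.sin(th); return M(c*x-s*y,s*x+c*y,z)
def rows_to(P,yaw,n,st=None):
    """per-row numbers in tool axes for straight move to TCP P with tool down at yaw (deg)"""
    st=st or manip.read_state()
    R0=Ro.from_euler('xyz',st['tcp_rot'],degrees=True);R1=Ro.from_euler('xyz',[-90,0,yaw],degrees=True)
    rv=(R0.inv()*R1).as_rotvec();d=R0.inv().apply(np.array(P)-st['position'])
    print('turn total',rv.round(4),'shift total in start tool axes',d.round(4),'world',(np.array(P)-st['position']).round(4),'n',n)
E
python3 - <<'E'
from mould import *
T=snap('top')
p=onz(T,287.1,191.1,.114);q=onz(T,370.6,153.7,.114)
d=(p-q)[:2];print(np.degrees(np.arctan2(-d[0],d[1]))-.6)
v=M(0,1,0)-M(0,0,0)
for th in (.38,.42,.46,.5): print(th,proj(T,side(th,10,238,100)),proj(T,side(th,-10,238,100)))
w=(p-PIV)[:2]; print('th from corner',np.arctan2(-w[0],w[1])+np.arctan2(10,238)-np.radians(.6), np.hypot(*w),np.hypot(10,238))
th=.42
for th in (.45,.42,.3,.2,.1,.05,0): print(th,'finger centre 12mm clear', side(th,-10-8-(12 if th==.45 else 0),165,46).round(4))
s=manip.read_state();rows_to(side(.45,-50,165,106),115,8,s)
E
```

```text
22.793010064849764
0.38 [285.64000135 188.8340604 ] [288.9320139  196.44339206]
0.42 [287.12476378 192.48798859] [290.73186875 199.97678379]
0.46 [288.76084845 196.0880077 ] [292.67795707 203.44297395]
0.5 [290.54599142 199.62774964] [294.76740674 206.83575179]
th from corner 0.40689028061476096 0.23697947077975604 238.20999139414786
0.45 finger centre 12mm clear [ 0.4904 -0.0628  0.06  ]
0.42 finger centre 12mm clear [ 0.5054 -0.0548  0.06  ]
0.3 finger centre 12mm clear [ 0.5231 -0.0457  0.06  ]
0.2 finger centre 12mm clear [ 0.5385 -0.0397  0.06  ]
0.1 finger centre 12mm clear [ 0.5545 -0.0353  0.06  ]
0.05 finger centre 12mm clear [ 0.5627 -0.0337  0.06  ]
0 finger centre 12mm clear [ 0.5709 -0.0325  0.06  ]
turn total [-0.000e+00 -7.281e-01 -1.000e-04] shift total in start tool axes [-0.4827  0.0855 -0.4731] world [ 0.3143 -0.5984 -0.0854] n 8
```

Emit:
drive_tool([
  [0,0,0,-0.037,0,-0.036,-1],
  [0,0,0,-0.037,0,-0.036,-1],
  [0,0,0,-0.037,0,-0.036,-1],
  [0,0,0,-0.037,0,-0.036,-1],
  [0,0,0,-0.037,0,-0.036,-1],
  [0,0,0,-0.037,0,-0.036,-1],
  [0,0,0,-0.037,0,-0.036,-1],
  [0,0,0,-0.037,0,-0.036,-1],
])

```text
time_s: 1.45
position: [0.3495, 0.1589, 0.2058]
tcp_rot: [-90.1, -0.1, 73.3]
force: [-0.0, -0.0, 0.3]
opening: 0.185
```

Emit:
drive_tool([
  [0,0,0,-0.037,0,-0.036,-1],
  [0,0,0,-0.037,0,-0.036,-1],
  [0,0,0,-0.037,0,-0.036,-1],
  [0,0,0,-0.037,0,-0.036,-1],
  [0,-0.18,0,0,0,0,-1],
  [0,-0.18,0,0,0,0,-1],
  [0,-0.18,0,0,0,0,-1],
  [0,-0.18,0,0,0,0,-1],
])

```text
time_s: 2.45
position: [0.4443, -0.0229, 0.2056]
tcp_rot: [-90.0, 0.0, 114.9]
force: [0.6, -0.1, 0.5]
opening: 0.005
```

Run:
```python
from mould import *
s=manip.read_state();print(s['time_s'],s['position'],s['tcp_rot'],s['force'],s['opening'],s['joints'].round(1))
th=.405;rows_to(side(th,-10-8-10,165,46),90.6+np.degrees(th),8,s)
```

```text
2.45 [ 0.44426012 -0.02286225  0.20555619] [-9.00135666e+01  3.05686134e-03  1.14858881e+02] [ 0.64821154 -0.09533396  0.54465498] 0.00549303734733856 [ -10.3   -8.6   91.7    0.    96.8 -125.1]
turn total [ 0.0002  0.0184 -0.0001] shift total in start tool axes [-0.0543  0.1456 -0.0345] world [ 0.0541 -0.0348 -0.1456] n 8
```

Emit:
drive_tool([
  [0,0.018,0,-0.027,0,-0.01,-1],
  [0,0,0,-0.027,0.02,-0.01,-1],
  [0,0,0,0,0.045,0,-1],
  [0,0,0,0,0.045,0,-1],
  [0,0,0,0,0.035,0,-1],
  [0,0,0,0,0,-0.01,-1],
  [0,0,0,0,0,-0.004,-1],
  [0,0,0,0,0,0,-1],
])

```text
time_s: 3.45
position: [0.4994, -0.0585, 0.0629]
tcp_rot: [-90.2, 0.1, 113.5]
force: [-0.4, -0.1, -0.9]
opening: 0.003
```

Run:
```python
from mould import *
s=manip.read_state();print(s['position'],s['tcp_rot'],s['force'])
th=.405;rows_to(side(th,-18,165,46),90.6+np.degrees(th),8,s)
# chord motions per row for 9 rows of -0.045 rad, radius arm
a=.045;r=np.array([-18,165])/1000
# tool: -z = side +x ; tool x = side y (approx)
c,sn=np.cos(-a),np.sin(-a);d=np.array([c*r[0]-sn*r[1],sn*r[0]+c*r[1]])-r;print('row: turn y +%.3f, tool x %.4f, tool z %.4f'%(a,d[1],-d[0]))
```

```text
[ 0.4994308  -0.0584658   0.06286489] [-90.20596174   0.14913849 113.53954834] [-0.35163116 -0.06249162 -0.93747548]
turn total [ 0.0036 -0.0046 -0.0026] shift total in start tool axes [ 0.0012  0.0029 -0.0094] world [ 0.0081  0.0049 -0.0029] n 8
row: turn y +0.045, tool x 0.0006, tool z -0.0074
```

Emit:
drive_tool([
  [0,0,0,0.001,0.002,-0.004,-1],
  [0,0,0,0,0,-0.004,-1],
  [0,0.02,0,0.0003,0,-0.0033,-1],
  [0,0.02,0,0.0003,0,-0.0033,-1],
  [0,0.02,0,0.0003,0,-0.0033,-1],
  [0,0.02,0,0.0003,0,-0.0033,-1],
  [0,0.02,0,0.0003,0,-0.0033,-1],
  [0,0.02,0,0.0003,0,-0.0033,-1],
])

```text
time_s: 4.45
position: [0.5197, -0.046, 0.0587]
tcp_rot: [-89.7, -0.0, 106.6]
force: [-6.4, -1.3, 6.4]
opening: 0.008
```

Emit:
drive_tool([
  [0,0.02,0,0.0003,0,-0.0033,-1],
  [0,0.02,0,0.0003,0,-0.0033,-1],
  [0,0.02,0,0.0003,0,-0.0033,-1],
  [0,0.02,0,0.0003,0,-0.0033,-1],
  [0,0.02,0,0.0003,0,-0.0033,-1],
  [0,0.02,0,0.0003,0,-0.0033,-1],
])

```text
time_s: 5.2
position: [0.5383, -0.0387, 0.0584]
tcp_rot: [-89.6, -0.1, 99.7]
force: [-7.8, -0.1, 6.2]
opening: 0.004
```

Run:
```python
from mould import *
s=manip.read_state();print(s['position'],s['tcp_rot'],s['force'])
snap('top','push1.png')
for th in (.14,.12,.1): rows_to(side(th,-18,165,46),90.6+np.degrees(th),8,s)
rows_to(side(0,-18,165,46),90.6,8,s)
```

```text
[ 0.53830813 -0.03866936  0.05843394] [-89.6382304   -0.11075679  99.68882595] [-7.79967048 -0.13699169  6.16685614]
turn total [-0.0063  0.0186  0.0019] shift total in start tool axes [ 0.0002 -0.0016 -0.0099] world [0.0098 0.0018 0.0016] n 8
turn total [-0.0064  0.0386  0.0018] shift total in start tool axes [ 0.0004 -0.0016 -0.0132] world [0.013  0.0026 0.0016] n 8
turn total [-0.0064  0.0586  0.0017] shift total in start tool axes [ 0.0006 -0.0017 -0.0165] world [0.0162 0.0034 0.0016] n 8
turn total [-0.0065  0.1586  0.0014] shift total in start tool axes [ 0.0006 -0.0018 -0.0331] world [0.0326 0.0062 0.0016] n 8
```

Emit:
drive_tool([
  [0,0.02,0,0.0001,-0.001,-0.0033,-1],
  [0,0.02,0,0.0001,-0.001,-0.0033,-1],
  [0,0.02,0,0.0001,0,-0.0033,-1],
  [0,0.02,0,0.0001,0,-0.0033,-1],
  [0,0.02,0,0.0001,0,-0.0033,-1],
  [0,0.02,0,0.0001,0,-0.0033,-1],
  [0,0.02,0,0.0001,0,-0.0033,-1],
  [0,0.01,0,0,0,-0.002,-1],
])

```text
time_s: 6.25
position: [0.566, -0.0355, 0.0605]
tcp_rot: [-90.0, -0.0, 91.1]
force: [-3.6, 2.7, -0.3]
opening: 0.006
```

Emit:
drive_tool([
  [0,0.01,0,0,0,-0.0015,-1],
  [0,0,0,0,0,-0.0015,-1],
  [0,0,0,0,0,-0.0015,-1],
])

```text
time_s: 6.62
position: [0.5701, -0.0354, 0.0605]
tcp_rot: [-90.0, -0.0, 90.6]
force: [-4.7, 3.7, -0.7]
opening: 0.005
```

Emit:
drive_tool([
  [0,0,0,0,0,-0.001,-1],
  [0,0,0,0,0,-0.001,-1],
])

```text
time_s: 6.88
position: [0.5721, -0.0356, 0.0604]
tcp_rot: [-90.0, -0.0, 90.6]
force: [-3.6, 2.8, -0.8]
opening: 0.005
```

Emit:
drive_tool([
  [0,0,0,0,0,-0.0007,-1],
  [0,0,0,0,0,0,-1],
])

```text
time_s: 7.12
position: [0.5721, -0.0356, 0.0605]
tcp_rot: [-89.9, -0.0, 90.6]
force: [-4.6, 3.3, 0.3]
opening: 0.006
```

Emit:
drive_tool([
  [0,0,0,0,0,-0.0007,-1],
  [0,0,0,0,0,0,-1],
])

```text
time_s: 7.38
position: [0.5721, -0.0356, 0.0605]
tcp_rot: [-89.8, -0.0, 90.6]
force: [-7.1, 4.7, 0.7]
opening: 0.008
```

Emit:
drive_tool([
  [0,0,0,0,0,-0.0007,-1],
  [0,0,0,0,0,0,-1],
])

```text
time_s: 7.62
position: [0.5721, -0.0355, 0.0605]
tcp_rot: [-89.7, -0.0, 90.6]
force: [-8.8, 3.5, 3.0]
opening: 0.004
```

Emit:
drive_tool([
  [0,0,0,0,0,-0.0003,-1],
  [0,0,0,0,0,0,-1],
  [0,0,0,0,0,0,-1],
  [0,0,0,0,0,0,-1],
])

```text
time_s: 8.12
position: [0.5721, -0.0355, 0.0605]
tcp_rot: [-89.7, -0.0, 90.6]
force: [-10.9, 3.6, 3.7]
opening: 0.004
```

Run:
```python
from mould import *
T=snap('top');s=manip.read_state();print(s['force'])
im=cv2.resize(T['color'][112:192,268:398],None,fx=6,fy=6,interpolation=cv2.INTER_CUBIC)
for P in ([side(0,x,y,100) for x,y in((10,238),(-10,238),(-10,-10),(10,-10))],[M(x,y,63) for x,y in((-26,200),(-10,200),(-10,215),(-26,215))]):
    cv2.polylines(im,[np.array([(proj(T,p)-[268,112]+.5)*6 for p in P]).round().astype(np.int32)],True,(0,0,255),1,cv2.LINE_AA)
cv2.imwrite('pics/shut.png',im)
```

```text
[-11.2709825    3.37377482   3.74027773]
```

View pics/shut.png

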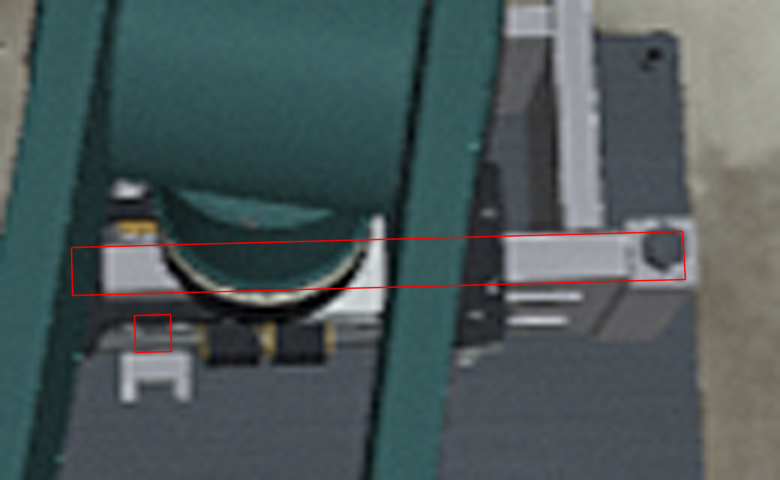

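Picture: the swing side now lies along the frame, its edge matching the drawn shut outline, with 11 N pressed on it. Backing off now to fetch the wedge.

Emit:
drive_tool([
  [0,0,0,0,0,0.005,-1],
  [0,0,0,0,0,0.02,-1],
  [0,0,0,0,0,0.03,-1],
  [0,0,0,0,-0.05,0,-1],
  [0,0,0,0,-0.06,0,-1],
  [0,0,0,0,-0.03,0,-1],
  [0,0.115,0,0,0,0,-0.2],
  [0,0.115,0,0,0,0,-0.2],
])

```text
time_s: 9.18
position: [0.522, -0.0376, 0.2028]
tcp_rot: [-90.5, 0.1, 77.1]
force: [0.0, -0.1, -1.0]
opening: 0.18
```

Run:
```python
from mould import *
s=manip.read_state();print(s['position'],s['tcp_rot'],s['force'],s['opening'])
P=Wd(-13.9,0,88);print(P);rows_to(P,77.5,8,s)
```

```text
[ 0.52195785 -0.03757883  0.20281048] [-9.04662845e+01  5.37022347e-02  7.71338519e+01] [ 0.03726401 -0.13904457 -0.96744393] 0.18004939622499916
[0.50662949 0.26590851 0.093     ]
turn total [ 0.0081 -0.0064 -0.001 ] shift total in start tool axes [0.2926 0.1089 0.0834] world [-0.0153  0.3035 -0.1098] n 8
```

Emit:
drive_tool([
  [0,0,0,0.0488,0,0.0138,-0.2],
  [0,0,0,0.0488,0,0.0138,-0.2],
  [0,0,0,0.0488,0,0.0138,-0.2],
  [0,0,0,0.0488,0,0.0138,-0.2],
  [0,0,0,0.0488,0,0.0138,-0.2],
  [0,0,0,0.0488,0,0.0138,-0.2],
  [0,0,0,0,0.02,0,-0.2],
  [0,0,0,0,0,0,-0.2],
])

```text
time_s: 10.18
position: [0.5033, 0.2677, 0.1797]
tcp_rot: [-90.1, 0.0, 77.4]
force: [0.2, -0.8, -0.3]
opening: 0.402
```

Run:
```python
from mould import *
s=manip.read_state();print(s['position'],s['tcp_rot'],s['opening'])
rows_to(Wd(-13.9,0,88),77.5,8,s)
S=snap('scene')
im=cv2.resize(S['color'][95:200,200:320],None,fx=5,fy=5,interpolation=cv2.INTER_CUBIC)
cv2.imwrite('pics/pre.png',im)
```

```text
[0.50331474 0.26766924 0.17972803] [-9.00732574e+01  2.67664565e-02  7.74357263e+01] 0.4022565762768921
turn total [ 0.0013 -0.0011 -0.0005] shift total in start tool axes [-0.001   0.0867 -0.0035] world [ 0.0033 -0.0018 -0.0867] n 8
```

View pics/pre.png

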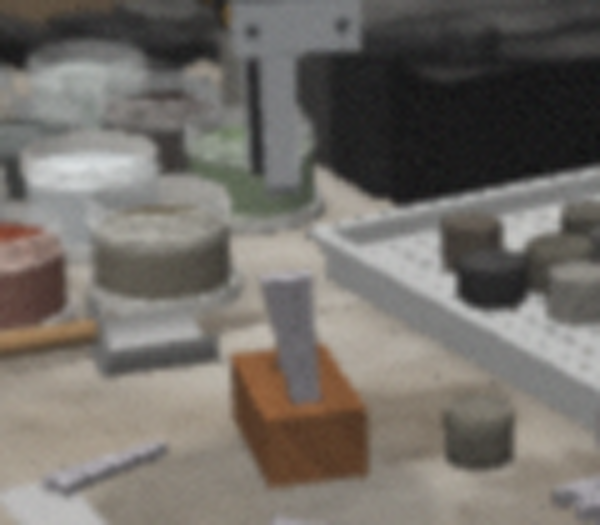

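The fingers (265,190 in the crop) stand above the wedge (290,275), with a small offset still to correct. Descending and gripping.

Emit:
drive_tool([
  [0,0,0,-0.001,0,-0.0035,-0.3],
  [0,0,0,0,0.03,0,-0.3],
  [0,0,0,0,0.03,0,-0.3],
  [0,0,0,0,0.02,0,-0.3],
  [0,0,0,0,0.0065,0,-0.3],
  [0,0,0,0,0,0,-0.3],
])

```text
time_s: 10.98
position: [0.5067, 0.2655, 0.0947]
tcp_rot: [-90.1, -0.0, 77.4]
force: [0.3, -0.6, -0.6]
opening: 0.344
```

Emit:
drive_tool([
  [0,0,0,0,0,0,-1],
  [0,0,0,0,0,0,-1],
  [0,0,0,0,0,0,-1],
  [0,0,0,0,0,0,-1],
  [0,0,0,0,0,0,-1],
  [0,0,0,0,0,0,-1],
  [0,0,0,0,0,0,-1],
])

```text
time_s: 11.85
position: [0.5065, 0.2659, 0.0949]
tcp_rot: [-90.1, -0.0, 77.4]
force: [-0.2, -0.4, 6.0]
opening: 0.127
```

Emit:
drive_tool([
  [0,0,0,0,-0.004,0,-1],
  [0,0,0,0,-0.01,0,-1],
  [0,0,0,0,-0.015,0,-1],
  [0,0,0,0,-0.02,0,-1],
  [0,0,0,0,-0.03,0,-1],
  [0,0,0,0,-0.03,0,-1],
  [0,0,0,0,-0.03,0,-1],
  [0,0,0,0,0,0,-1],
])

```text
time_s: 12.85
position: [0.507, 0.2661, 0.237]
tcp_rot: [-90.3, -0.2, 77.4]
force: [0.3, -0.1, -1.5]
opening: 0.126
```

Run:
```python
from mould import *
s=manip.read_state();print(s['position'],s['tcp_rot'],s['force'],s['opening'])
# wedge in hand, assume yaw follows tool: predicted offset of tip origin
d=np.array([.5065,.2659,.0949]);off=d-Wd(0,0,0);print('tcp-wedge origin (block yaw)',off)
S=snap('scene');p0=s['position'];R=Ro.from_euler('z',0)
W=lambda x,y,z:Wd(x,y,z)-d+p0
u=proj(S,W(-14,0,60)).astype(int)
x,y=u-[60,55]
im=cv2.resize(S['color'][max(y,0):y+110,x:x+120],None,fx=5,fy=5,interpolation=cv2.INTER_CUBIC)
P=[W(0,-6,120),W(0,-6,0),W(-10,-6,0),W(-30,-6,120)]
cv2.polylines(im,[np.array([(proj(S,p)-[x,max(y,0)]+.5)*5 for p in P]).round().astype(np.int32)],True,(0,0,255),1,cv2.LINE_AA)
cv2.imwrite('pics/held.png',im)
```

```text
[0.50695358 0.26608559 0.23698617] [-90.30533673  -0.18926918  77.40348607] [ 0.29450517 -0.14769274 -1.48858042] 0.12602311054296583
tcp-wedge origin (block yaw) [-0.0137  0.003   0.0899]
```

View pics/held.png

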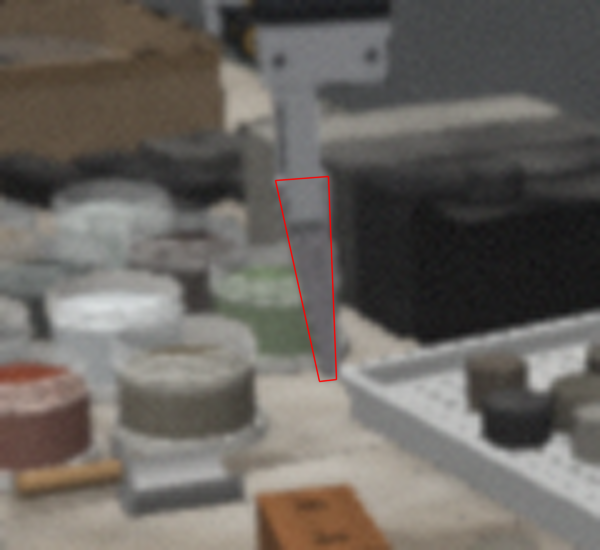

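Run:
```python
from mould import *
s=manip.read_state()
P=M(-26.1,207.5,168);print(P);rows_to(P,90.6,8,s)
R1=Ro.from_euler('xyz',[-90,0,90.6],degrees=True);d=P-s['position'];d[2]=0;print('after turning',R1.inv().apply(d))
```

```text
[0.56233274 0.00993209 0.182     ]
turn total [ 0.002  -0.2303  0.0008] shift total in start tool axes [-0.2375  0.0524 -0.1105] world [ 0.0562 -0.2558 -0.0524] n 8
after turning [-2.56413069e-01  4.84617801e-18 -5.34971034e-02]
```

Emit:
drive_tool([
  [0,-0.115,0,0,0,0,-1],
  [0.002,-0.115,0,0,0,0,-1],
  [0,0,0,-0.043,0,-0.009,-1],
  [0,0,0,-0.043,0,-0.009,-1],
  [0,0,0,-0.043,0,-0.009,-1],
  [0,0,0,-0.043,0,-0.009,-1],
  [0,0,0,-0.043,0,-0.009,-1],
  [0,0,0,-0.041,0,-0.0085,-1],
])

```text
time_s: 13.9
position: [0.561, 0.0089, 0.2304]
tcp_rot: [-89.6, -0.0, 90.6]
force: [0.1, 0.5, -1.6]
opening: 0.125
```

Emit:
drive_tool([
  [0,0,0,0,0.02,0,-1],
  [0,0,0,0,0.02,0,-1],
  [0,0,0,0,0,0,-1],
])

```text
time_s: 14.28
position: [0.5596, 0.0103, 0.1887]
tcp_rot: [-89.4, -0.0, 90.6]
force: [-0.3, -0.4, -2.0]
opening: 0.122
```

```bash
cat >> mould.py <<'E'
def tipinfo():
    s=manip.read_state();R=Ro.from_euler('xyz',s['tcp_rot'],degrees=True)
    tip=s['position']+R.apply([0,.090,-.0141])
    a=np.radians(.6);d=tip-M(0,0,0);m=np.array([np.cos(a)*d[0]+np.sin(a)*d[1],-np.sin(a)*d[0]+np.cos(a)*d[1],d[2]])*1000
    print('t',s['time_s'],'pos',s['position'].round(4),'rot',s['tcp_rot'].round(2),'tip mould mm',m.round(2),'F',s['force'].round(1),'op',round(s['opening'],3));return s,tip
E
python3 - <<'E'
from mould import *
s,t=tipinfo();rows_to(M(-26.1,207.5,168),90.6,1,s)
out=[]
for n,(w,h) in (('scene',(80,100)),('top',(80,100))):
    S=snap(n);u=(proj(S,M(-15,207,80))-[w/2,h/2]).astype(int)
    im=cv2.resize(S['color'][u[1]:u[1]+h,u[0]:u[0]+w],None,fx=5,fy=5,interpolation=cv2.INTER_CUBIC)
    for P in ([M(x,y,63) for x,y in((-26,200),(-10,200),(-10,215),(-26,215))],):
        cv2.polylines(im,[np.array([(proj(S,p)-u+.5)*5 for p in P]).round().astype(np.int32)],True,(0,0,255),1,cv2.LINE_AA)
    out.append(im)
cv2.imwrite('pics/over.png',np.hstack(out))
E
```

```text
t 14.275 pos [0.5596 0.0103 0.1887] rot [-8.940e+01 -5.000e-02  9.056e+01] tip mould mm [-15.69 207.93  84.51] F [-0.3 -0.4 -2. ] op 0.122
turn total [-0.0105 -0.0007  0.0008] shift total in start tool axes [-0.0004  0.0066 -0.0028] world [ 0.0028 -0.0003 -0.0067] n 1
```

View pics/over.png

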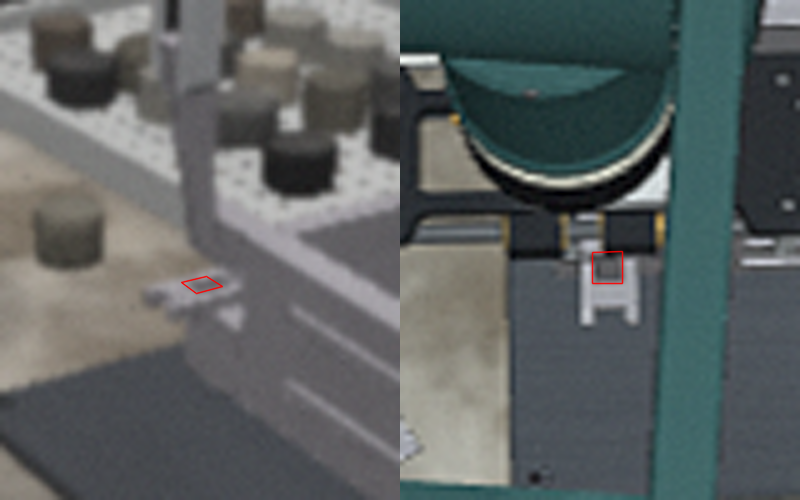

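Emit:
drive_tool([
  [-0.01,0,0,-0.0004,0,-0.0028,-1],
  [0,0,0,0,0.006,0,-1],
  [0,0,0,0,0.006,0,-1],
  [0,0,0,0,0.003,0,-1],
  [0,0,0,0,0,0,-1],
])

```text
time_s: 15.0
position: [0.5643, 0.01, 0.177]
tcp_rot: [-90.3, -0.0, 90.6]
force: [-3.9, 0.2, -2.1]
opening: 0.127
```

```bash
python3 -c "
from mould import *
tipinfo()"
```

```text
t 15.0 pos [0.5643 0.01   0.177 ] rot [-9.035e+01 -1.000e-02  9.058e+01] tip mould mm [ -9.49 207.52  73.04] F [-3.9  0.2 -2.1] op 0.127
```

Emit:
drive_tool([
  [0,0,0,0,0,0.0015,-1],
  [0,0,0,0,0.003,0,-1],
  [0,0,0,0,0.003,0,-1],
  [0,0,0,0,0,0,-1],
])

```text
time_s: 15.5
position: [0.5638, 0.0099, 0.1716]
tcp_rot: [-90.5, -0.0, 90.6]
force: [-1.9, -1.4, -2.2]
opening: 0.126
```

Emit:
drive_tool([
  [0,0,0,0,0.003,0,-1],
  [0,0,0,0,0.003,0,-1],
  [0,0,0,0,0.003,0,-1],
  [0,0,0,0,0,0,-1],
])

```text
time_s: 16.0
position: [0.5636, 0.01, 0.1623]
tcp_rot: [-90.5, -0.0, 90.6]
force: [-2.1, -0.1, -2.9]
opening: 0.125
```

```bash
python3 -c "
from mould import *
tipinfo()"
```

```text
t 16.0 pos [0.5636 0.01   0.1623] rot [-9.046e+01 -1.000e-02  9.059e+01] tip mould mm [ -9.97 207.55  58.37] F [-2.1 -0.1 -2.9] op 0.125
```

Emit:
drive_tool([
  [0.006,0,0,0,0.002,0,-1],
  [0,0,0,0,0.003,0,-1],
  [0,0,0,0,0.003,0,-1],
  [0,0,0,0,0.003,0,-1],
  [0,0,0,0,0,0,-1],
])

```text
time_s: 16.62
position: [0.5636, 0.01, 0.1514]
tcp_rot: [-90.1, -0.0, 90.6]
force: [0.7, -0.1, -1.8]
opening: 0.126
```

Emit:
drive_tool([
  [0,0,0,0,0.002,0,-1],
  [0,0,0,0,0.002,0,-1],
  [0,0,0,0,0.002,0,-1],
  [0,0,0,0,0,0,-1],
])

```text
time_s: 17.12
position: [0.5634, 0.01, 0.1455]
tcp_rot: [-90.1, -0.0, 90.6]
force: [-0.6, 0.6, -1.7]
opening: 0.127
```

```bash
python3 -c "
from mould import *
tipinfo()"
```

```text
t 17.125 pos [0.5634 0.01   0.1455] rot [-9.009e+01 -1.000e-02  9.058e+01] tip mould mm [-10.75 207.53  41.56] F [-0.6  0.6 -1.7] op 0.127
```

Emit:
drive_tool([
  [0,0,0,0,0.002,0,-1],
  [0,0,0,0,0.002,0,-1],
  [0,0,0,0,0,0,-1],
])

```text
time_s: 17.5
position: [0.5634, 0.01, 0.1415]
tcp_rot: [-90.1, -0.0, 90.6]
force: [0.0, -0.5, -2.1]
opening: 0.129
```

Emit:
drive_tool([
  [0,0,0,0,0.002,0,-1],
  [0,0,0,0,0.002,0,-1],
  [0,0,0,0,0,0,-1],
])

```text
time_s: 17.88
position: [0.5636, 0.01, 0.1376]
tcp_rot: [-90.1, -0.0, 90.6]
force: [-0.0, -0.5, -2.2]
opening: 0.126
```

Emit:
drive_tool([
  [0,0,0,0,0.002,0,-1],
  [0,0,0,0,0.002,0,-1],
  [0,0,0,0,0,0,-1],
])

```text
time_s: 18.25
position: [0.564, 0.0099, 0.1349]
tcp_rot: [-90.2, -0.0, 90.6]
force: [-0.6, -0.5, 4.2]
opening: 0.123
```

Emit:
drive_tool([
  [0,0,0,0,0.001,0,-1],
  [0,0,0,0,0,0,-1],
])

```text
time_s: 18.5
position: [0.5641, 0.0099, 0.134]
tcp_rot: [-90.2, 0.0, 90.6]
force: [-2.0, 0.2, 4.1]
opening: 0.126
```

Emit:
drive_tool([
  [0,0,0,0,0.001,0,-1],
  [0,0,0,0,0,0,-1],
])

```text
time_s: 18.75
position: [0.5642, 0.0099, 0.1332]
tcp_rot: [-90.3, 0.0, 90.6]
force: [-0.9, 0.2, 5.6]
opening: 0.128
```

Emit:
drive_tool([
  [0,0,0,0,0.001,0,-1],
  [0,0,0,0,0.001,0,-1],
  [0,0,0,0,0,0,-1],
])

```text
time_s: 19.12
position: [0.5644, 0.0099, 0.1321]
tcp_rot: [-90.3, 0.0, 90.6]
force: [-1.2, -0.2, 8.2]
opening: 0.128
```

Emit:
drive_tool([
  [0,0,0,0,0.001,0,-1],
  [0,0,0,0,0,0,-1],
])

```text
time_s: 19.38
position: [0.5645, 0.0099, 0.1318]
tcp_rot: [-90.3, 0.0, 90.6]
force: [-2.3, -0.1, 10.9]
opening: 0.125
```

```bash
python3 -c "
from mould import *
tipinfo()"
```

```text
t 19.375 pos [0.5645 0.0099 0.1318] rot [-9.032e+01  1.000e-02  9.059e+01] tip mould mm [ -9.34 207.48  27.91] F [-2.3 -0.1 10.9] op 0.125
```

Emit:
drive_tool([
  [0,0,0,0,0.001,0,-1],
  [0,0,0,0,0,0,-1],
])

```text
time_s: 19.62
position: [0.5647, 0.0099, 0.1313]
tcp_rot: [-90.4, 0.0, 90.6]
force: [-2.3, -0.0, 11.9]
opening: 0.123
```

Emit:
drive_tool([
  [0,0,0,0,0.0007,0,-1],
  [0,0,0,0,0,0,-1],
])

```text
time_s: 19.88
position: [0.5649, 0.0099, 0.131]
tcp_rot: [-90.4, 0.0, 90.6]
force: [-2.1, -0.2, 12.3]
opening: 0.125
```

Emit:
drive_tool([
  [0,0,0,0,0.001,0,-1],
  [0,0,0,0,0,0,-1],
])

```text
time_s: 20.12
position: [0.5652, 0.0099, 0.1304]
tcp_rot: [-90.5, 0.0, 90.6]
force: [-1.9, 0.0, 12.7]
opening: 0.128
```

Emit:
drive_tool([
  [0,0,0,0,0.0006,0,-1],
  [0,0,0,0,0,0,-1],
  [0,0,0,0,0,0,-1],
])

```text
time_s: 20.5
position: [0.5654, 0.0099, 0.1301]
tcp_rot: [-90.5, 0.0, 90.6]
force: [-2.4, 0.4, 15.3]
opening: 0.126
```

Run:
```python
from mould import *
s,t=tipinfo();print(s['moment'])
R=Ro.from_euler('xyz',s['tcp_rot'],degrees=True);out=[]
for n,(w,h) in (('scene',(80,100)),('top',(80,100))):
    S=snap(n);u=(proj(S,M(-15,207,95))-[w/2,h/2]).astype(int)
    im=cv2.resize(S['color'][u[1]:u[1]+h,u[0]:u[0]+w],None,fx=5,fy=5,interpolation=cv2.INTER_CUBIC)
    W=lambda x,y,z:s['position']+R.apply([y/1000,.090-z/1000,-.0141-x/1000])
    for P in ([W(0,-6,120),W(0,-6,38),W(-16.5,-6,38),W(-30,-6,120)],):
        cv2.polylines(im,[np.array([(proj(S,p)-u+.5)*5 for p in P]).round().astype(np.int32)],True,(0,0,255),1,cv2.LINE_AA)
    out.append(im)
cv2.imwrite('pics/in.png',np.hstack(out))
```

```text
t 20.5 pos [0.5654 0.0099 0.1301] rot [-9.050e+01  2.000e-02  9.059e+01] tip mould mm [ -8.15 207.39  26.26] F [-2.4  0.4 15.3] op 0.126
[0.10869068 0.77408553 0.04031702]
```

View pics/in.png

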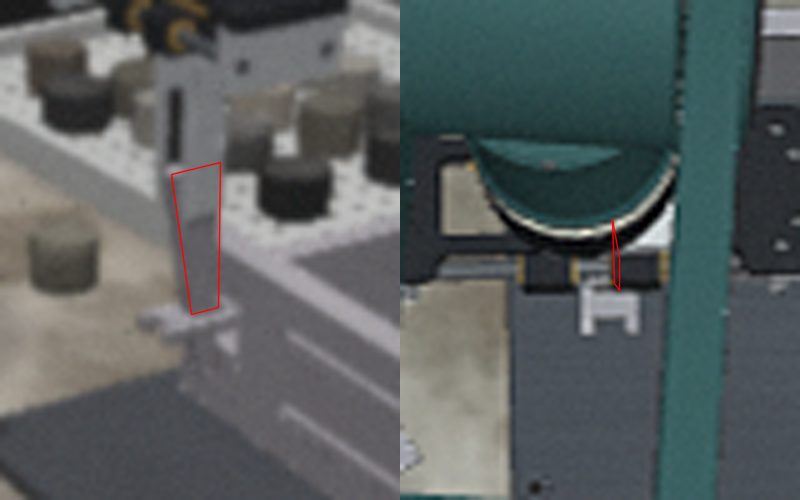

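Emit:
drive_tool([
  [0,0,0,0,0.0005,0,-1],
  [0,0,0,0,0,0,-1],
  [0,0,0,0,0,0,-1],
])

```text
time_s: 20.98
position: [0.5655, 0.0099, 0.1299]
tcp_rot: [-90.5, 0.0, 90.6]
force: [-2.4, -0.2, 15.1]
opening: 0.125
```

Emit:
drive_tool([
  [0,0,0,0,0.0007,0,-1],
  [0,0,0,0,0,0,-1],
  [0,0,0,0,0,0,-1],
])

```text
time_s: 21.35
position: [0.5656, 0.0099, 0.1296]
tcp_rot: [-90.5, 0.0, 90.6]
force: [-2.4, 0.3, 17.1]
opening: 0.123
```

Emit:
drive_tool([
  [0,0,0,0,0,0,-0.5],
  [0,0,0,0,0,0,-0.5],
  [0,0,0,0,0,0,-0.5],
  [0,0,0,0,0,0,-0.5],
])

```text
time_s: 21.85
position: [0.5633, 0.01, 0.1235]
tcp_rot: [-90.0, -0.0, 90.6]
force: [0.3, -0.1, -0.2]
opening: 0.249
```

Emit:
drive_tool([
  [0,0,0,0,-0.01,0,-0.5],
  [0,0,0,0,-0.02,0,-0.5],
  [0,0,0,0,-0.03,0,-0.5],
  [0,0,0,0,-0.03,0,-0.5],
  [0,0,0,0,0,0.04,-0.5],
  [0,0,0,0,0,0.05,-0.5],
  [0,0,0,0,0,0.05,-0.5],
  [0,0,0,0,0,0,-0.5],
])

```text
time_s: 22.85
position: [0.4213, 0.0087, 0.2151]
tcp_rot: [-90.2, 0.0, 90.6]
force: [0.8, 0.0, 0.4]
opening: 0.249
```

Run:
```python
from mould import *
s=manip.read_state();print(s['position'],s['tcp_rot'],s['force']);out=[]
for n in ('scene','top'):
    S=snap(n);w,h=80,100;u=(proj(S,M(-15,207,95))-[w/2,h/2]).astype(int)
    im=cv2.resize(S['color'][u[1]:u[1]+h,u[0]:u[0]+w],None,fx=5,fy=5,interpolation=cv2.INTER_CUBIC);print(n,u)
    W=lambda x,y,z:M(-10+x,207.5+y,28+z)
    for P in ([W(0,-6,120),W(0,-6,35),W(-15.8,-6,35),W(-30,-6,120)],[W(0,-6,120),W(0,6,120),W(-30,6,120),W(-30,-6,120)]):
        cv2.polylines(im,[np.array([(proj(S,p)-u+.5)*5 for p in P]).round().astype(np.int32)],True,(0,0,255),1,cv2.LINE_AA)
    out.append(im)
cv2.imwrite('pics/rel.png',np.hstack(out))
```

```text
[0.42130534 0.00869499 0.21509897] [-9.02299184e+01  5.26352428e-03  9.05736735e+01] [0.81953399 0.02632835 0.37270783]
scene [283 130]
top [252 112]
```

View pics/rel.png

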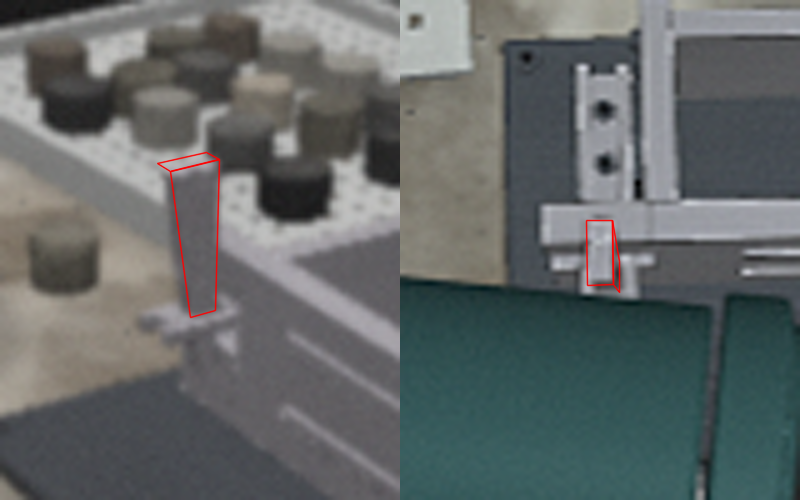

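The wedge stands upright in the slot after release (left crop 190,165–315). To make sure it isn't jammed at a tilt, I'll press straight down on its top with shut fingers in the 15–20 N range.

```bash
python3 -c "
from mould import *
rows_to(M(-21,207.5,155),90.6,1)"
```

```text
turn total [ 0.0049 -0.0003 -0.0001] shift total in start tool axes [ 0.      0.0468 -0.1433] world [ 0.1435  0.0015 -0.0461] n 1
```

Emit:
drive_tool([
  [0,0,0,0,0,-0.04,-1],
  [0,0,0,0,0,-0.05,-1],
  [0.004,0,0,-0.0025,0,-0.05,-1],
  [0,0,0,0,0,-0.007,-1],
  [0,0,0,0,0.02,0,-1],
  [0,0,0,0,0.015,0,-1],
  [0,0,0,0,0,0,-1],
  [0,0,0,0,0,0,-1],
])

```text
time_s: 23.95
position: [0.5704, 0.0076, 0.1801]
tcp_rot: [-90.0, -0.0, 90.6]
force: [-1.0, -0.1, -0.3]
opening: 0.001
```

```bash
python3 -c "
from mould import *
rows_to(M(-21,207.5,148),90.6,1);print(manip.read_state()['force'],manip.read_state()['opening'],manip.read_state()['position'])"
```

```text
turn total [-0.0008 -0.0002  0.0001] shift total in start tool axes [0.0024 0.0181 0.003 ] world [-0.003   0.0024 -0.0181] n 1
[-0.98450104 -0.13880206 -0.27630504] 0.0010277497384546732 [0.57044649 0.0075737  0.18013238]
```

Emit:
drive_tool([
  [0,0,0,0.0024,0,0.003,-1],
  [0,0,0,0,0.006,0,-1],
  [0,0,0,0,0.004,0,-1],
  [0,0,0,0,0.002,0,-1],
  [0,0,0,0,0.002,0,-1],
  [0,0,0,0,0,0,-1],
])

```text
time_s: 24.7
position: [0.5672, 0.0099, 0.1651]
tcp_rot: [-89.9, -0.0, 90.6]
force: [-0.0, 0.7, 1.5]
opening: 0.003
```

Emit:
drive_tool([
  [0,0,0,0,0.0015,0,-1],
  [0,0,0,0,0.0015,0,-1],
  [0,0,0,0,0,0,-1],
])

```text
time_s: 25.08
position: [0.5672, 0.0099, 0.1622]
tcp_rot: [-89.9, -0.0, 90.6]
force: [-0.6, 0.6, 0.5]
opening: 0.004
```

Emit:
drive_tool([
  [0,0,0,0,0.001,0,-1],
  [0,0,0,0,0.001,0,-1],
  [0,0,0,0,0,0,-1],
])

```text
time_s: 25.45
position: [0.5673, 0.0099, 0.1604]
tcp_rot: [-89.9, -0.0, 90.6]
force: [1.1, -0.7, -0.8]
opening: 0.006
```

Emit:
drive_tool([
  [0,0,0,0,0.001,0,-1],
  [0,0,0,0,0,0,-1],
])

```text
time_s: 25.7
position: [0.5674, 0.0099, 0.1601]
tcp_rot: [-89.9, -0.0, 90.6]
force: [-1.6, 0.0, 3.6]
opening: 0.005
```

Emit:
drive_tool([
  [0,0,0,0,0.001,0,-1],
  [0,0,0,0,0,0,-1],
])

```text
time_s: 25.95
position: [0.5675, 0.0099, 0.1599]
tcp_rot: [-90.0, -0.0, 90.6]
force: [-2.2, -0.1, 6.6]
opening: 0.004
```

Emit:
drive_tool([
  [0,0,0,0,0.001,0,-1],
  [0,0,0,0,0,0,-1],
])

```text
time_s: 26.2
position: [0.5675, 0.0099, 0.1598]
tcp_rot: [-90.0, 0.0, 90.6]
force: [-3.4, 0.1, 8.7]
opening: 0.003
```

Emit:
drive_tool([
  [0,0,0,0,0.001,0,-1],
  [0,0,0,0,0.001,0,-1],
  [0,0,0,0,0,0,-1],
])

```text
time_s: 26.58
position: [0.5676, 0.0099, 0.1598]
tcp_rot: [-90.1, 0.0, 90.6]
force: [-5.8, 0.3, 15.4]
opening: 0.004
```

Emit:
drive_tool([
  [0,0,0,0,0.0007,0,-1],
  [0,0,0,0,0,0,-1],
  [0,0,0,0,0,0,-1],
])

```text
time_s: 26.95
position: [0.5676, 0.0099, 0.1598]
tcp_rot: [-90.1, 0.0, 90.6]
force: [-6.4, 0.3, 17.4]
opening: 0.004
```

The wedge took 17.4 N on top and sank only about 0.2–0.3 mm, so it is tight. Withdrawing.

Emit:
drive_tool([
  [0,0,0,0,-0.006,0,-1],
  [0,0,0,0,-0.02,0,-1],
  [0,0,0,0,-0.03,0,-1],
  [0,0,0,0,-0.03,0.03,-1],
  [0,0,0,0,0,0.05,-1],
  [0,0,0,0,0,0.05,-1],
  [0,0,0,0,0,0.05,-1],
  [0,0,0,0,0,0,-1],
])

```text
time_s: 27.95
position: [0.3855, 0.0082, 0.2409]
tcp_rot: [-90.0, -0.0, 90.6]
force: [-0.4, 1.1, -0.6]
opening: 0.005
```

Emit:
drive_tool([
  [0,0,0,0.05,0,0,-1],
  [0,0,0,0.05,0,0,-1],
  [0,0,0,0.05,0,0,-1],
  [0,0,0,0.05,0,0,-1],
  [0,0,0,0,0,0,-1],
  [0,0,0,0,0,0,-1],
  [0,0,0,0,0,0,-1],
  [0,0,0,0,0,0,-1],
])

```text
time_s: 28.95
position: [0.3858, 0.207, 0.2411]
tcp_rot: [-89.9, -0.0, 90.5]
force: [0.9, -0.5, 0.4]
opening: 0.006
```

Run:
```python
from mould import *
print(manip.read_state()['force'])
T=snap('top');S=snap('scene')
A=cv2.resize(T['color'][100:270,190:490],(750,425),interpolation=cv2.INTER_CUBIC)[:, :480]
for n,v in(('puck',(215,158)),('cup',(454,154)),('tape',(352,247))):
    a=cv2.imread('pics/top0.png')[v[1]-22:v[1]+22,v[0]-22:v[0]+22];b=T['color'][v[1]-22:v[1]+22,v[0]-22:v[0]+22];print(n,np.abs(a.astype(int)-b).mean())
B=cv2.resize(S['color'][130:230,280:400],(320,267),interpolation=cv2.INTER_CUBIC)
o=np.zeros((425,800,3),np.uint8);o[:,:480]=A;o[:267,480:]=B;cv2.imwrite('pics/fin.png',o)
```

```text
[ 0.92545566 -0.51115081  0.41736705]
puck 8.52944214876033
cup 8.824035812672177
tape 8.423553719008265
```

View pics/fin.png

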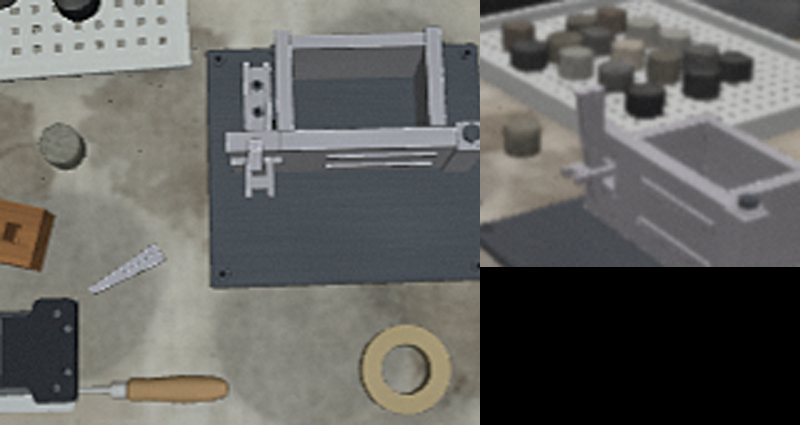

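The side is shut on the end boards, the wedge stands upright in the slot at (255,155), and the tape and puck haven't moved. Handing in.

```bash
python3 -c "
from workcell import manip
print(manip.job_done())"
```

```text
the job is handed in; nothing more can be done
None
```

The job is done and handed in at about 29 s of the 70 s allowed.

- **Swing side:** I pushed it shut near its free end until it bedded on the end boards, then pressed it there with about 11 N. The camera shows its edge on the expected shut line.
- **Wedge:** I lifted it out of the block and lowered it tip down, flat face to the side, into the slot. I pressed it with about 17 N on the gauge, roughly 19 N once the wedge's own weight is added, and let go.
- **Tightness check:** I pressed again on its top with shut fingers at 17.4 N. It sank only 0.2–0.3 mm, with the tip about 32 mm below the bar's mid-thickness, inside the expected 15–52 mm.
- **Last pictures:** They show the wedge upright in the slot, the side shut and the robot clear. The cup, puck and tape areas match the first picture apart from a small, even image difference.
- **What disagreed:** While I pressed it in the gripper, the wedge shifted about 2 mm in the fingers. That is why I pressed once more on the freed wedge.

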